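# Put the pigment jars back in the tray in order of shade

## Task

Put the four earth-colour pigment jars that stand about the table back into the divided wooden tray, one to a compartment and standing on its floor, so that the whole row runs from dark to light: from the black jar in one end compartment through dark brown, red-brown, ochre and pale yellow to the white jar in the other end. The jars are glass full of fine powder, so keep them upright and set them down rather than dropping them; leave the black and white jars in their compartments, and do not knock or shift the ink bottle, the paint tin or the eraser.

Things in the scene. Friction and masses are not known exactly. Their poses are not given: they have to be found in the camera images.
- jar_tray: low fixed wooden tray, 66 (x) by 333 mm (y), six 50 mm square compartments in a row at x = 0, y = -132.5, -79.5, -26.5, 26.5, 79.5, 132.5 mm, 3 mm partitions; black and white jars fill the ends, either way round. Origin: centre of the underside. Above it: floor 5, partitions 17, long sides 20, end boards 34 mm. Jars in it are only 18 mm apart: close the fingers across the row (along x)
- jar_black: pigment jar, black powder in clear glass, the flat top of its aluminium screw lid painted the same black; upright cylinder 35 mm in diameter and 60 mm high, 50 to 100 g; loose; origin at the centre of its underside, z up (yaw means nothing); stands in one end compartment of the tray and marks its dark end; stays there
- jar_white: pigment jar, white powder in clear glass, the flat top of its aluminium screw lid painted the same white; upright cylinder 35 mm in diameter and 60 mm high, 50 to 100 g; loose; origin at the centre of its underside, z up (yaw means nothing); stands in the other end compartment and marks the light end; stays there
- jar_umber: pigment jar, dark brown (umber) powder in clear glass, the flat top of its aluminium screw lid painted the same dark brown (umber); upright cylinder 35 mm in diameter and 60 mm high, 50 to 100 g; loose; origin at the centre of its underside, z up (yaw means nothing); the darkest of the four, belongs next to black
- jar_sienna: pigment jar, red-brown (sienna) powder in clear glass, the flat top of its aluminium screw lid painted the same red-brown (sienna); upright cylinder 35 mm in diameter and 60 mm high, 50 to 100 g; loose; origin at the centre of its underside, z up (yaw means nothing); second darkest of the four
- jar_ochre: pigment jar, strong yellow-brown (ochre) powder in clear glass, the flat top of its aluminium screw lid painted the same strong yellow-brown (ochre); upright cylinder 35 mm in diameter and 60 mm high, 50 to 100 g; loose; origin at the centre of its underside, z up (yaw means nothing); third darkest of the four
- jar_naples: pigment jar, pale yellow powder in clear glass, the flat top of its aluminium screw lid painted the same pale yellow; upright cylinder 35 mm in diameter and 60 mm high, 50 to 100 g; loose; origin at the centre of its underside, z up (yaw means nothing); the lightest of the four, belongs next to white
- ink_bottle: small dark red ink bottle with a paint-smeared black cap, 35 mm in diameter and 81 mm high, loose, among the jars; leave it; origin at the centre of its underside
- tin_green: open paint-smeared grey tin, 74 mm in diameter and 100 mm high, loose; leave it; origin at the centre of its underside
- eraser: worn brick-red eraser, 28 x 45 x 12 mm, loose on the table; leave it; origin at the centre of its underside

How it is judged:
By the outcome, as a careful person would: the job done as asked, in the order asked, and still so for the second after the job is handed in, with the robot touching nothing.
It also fails if it takes over 102 s, if anything falls off the work surface, if the arm or the gripper's body presses on something with over 40 N, if the wrist force passes 120 N, or if a joint passes its speed limit or range.

## Robot

A 6-joint arm with a two-finger parallel gripper is mounted at the origin on a cart in front of the work surface, level with it; the furniture and walls round the work are solid. World frame = base frame: x ahead of the robot, y to its left, z up, the work surface at z = 0. Lengths are in m, angles in rad, forces in N, time in s.
With the tool pointing down it reaches from about 0.35 to 0.85 m from the base axis. Payload 8.1 kg.
Tool frame: the origin (TCP) lies midway between the tips of the shut fingers; the grasp point (between the pads) lies 19 mm behind it (r.grip_point_offset is the distance from the TCP to the grasp point, in m); x points along the fingers, y is the direction in which the jaws open and shut, and the axes are right-handed (so a half turn about x gives the same grasp; the last joint's range is limited). The gripper opens to 85 mm and grips with 20 to 120 N. Pads are 22 mm wide; open, the fingers measure 114 mm over their backs; the gripper's body (76 mm by 85 mm) begins 54 mm behind the grasp point. The pads swing forward as they close: fully open they stand 13 mm farther back than shut.
Start: joints at [-1.217, 0.13, 1.488, -0, 1.523, -0.085], TCP at [0.255, -0.543, 0.231] pointing down, gripper open.
Joint ranges: [-2.96, 2.96], [-0.89, 2.26], [0.02, 2.5], [-1.34, 4.48], [0, 2.73], [-2.66, 2.66]. Speed limits (rad/s): [2.39, 2.39, 2.79, 3.14, 3.14, 3.14].

## Interface

Orientations are given as a unit quaternion [w, x, y, z].
In Python, from cell import r gives the robot as it stands.
- The arm moves only by the tool step_arm, never from a script. Its argument "series" is a list of rows, each a list of 7 numbers: the shift along the tool's x, y, z in m, then the turn, a rotation vector about the tool's x, y, z in degrees, then the closure in counts, from 0 (fully open) to 255 (shut). In form: [[tx, ty, tz, rx, ry, rz, hand], ...]. A call has 1 to 12 rows; each row shifts and turns the commanded pose from where the row before left it, along the tool's axes as they then stand; what a row does not reach is not made up. A row lasts 1/8 s, in which the tool goes at most 62.5 mm and 10.7 degrees, less where a joint would pass 70% of its speed; a pose out of reach is approached as far as the arm can. A call is refused whole if a number of a shift passes 0.0625 or a number of a turn 10.7, either way. A call with a gripper value outside its range is refused whole. The fingers move at their own pace and stop on an object; "squeeze" is the grip in N (left out, the last holds). Time passes only in rows, so rows that do not move let the fingers close. It gives the time, the measured TCP pose, the force and the opening at its end, in the units of the state.
- r.read_state(): the state, without advancing time (a new reading comes with each control period).
- r.capture(name): name is "scene" or "top" or "wrist"; returns (picture, depth): 480x640x3 uint8, blue, green, red; 480x640 float32, m along the optical axis (not along the pixel's ray), 0 where there is no reading.
- r.calibration(name): a dict with "mtx" (3x3 intrinsics, pixels), "k1" (the pictures are not rectified: a ray, as slopes to the right and down, at radius r is drawn at 1 + k1 r^2 times it, then the intrinsics apply), "position" and "orientation" of the camera in the world. Camera axes: x right, y down, z forward; pixel columns grow to the right and rows downward; lengths in m; the calibration is good to about 2 mm. A picture is of the moment at which its call begins: read the wrist's pose just before it. calibration takes no time and is no camera call; for the wrist camera it gives the pose at the moment of the call.
- r.hand_in(): hands the job in, once; it reports no verdict.
Trained networks look in the newest picture that a camera, given by its name, has taken for a name from the list of things; names that differ only in an ending like _2 or _b are one class to them, and where a whole thing is asked for, a point or a joint stands for the part that bears it (a point fixed in the world has none). Each returns a list of dicts, best first, with "confidence" (0 to 1); they miss things now and then, are a little off and sometimes report something else, mostly with a low value. They report only what shows in the picture. A call takes as long as a camera call.
- r.find_in(camera, name): "centre" ([x, y, z] in m, in the coordinates of the camera as it stood for that picture, good to about 4 mm: the middle of the surface that is visible of it).
- r.outline_of(camera, name): "region" (480x640 bool, what is visible of it).
The state is a dict: "time_s": time; "joint_pos": joint angles; "joint_vel": joint speeds; "effort": joint torques, N m; "tcp_pos": TCP position; "orientation": TCP orientation; "ft_force": force on the tool from outside, world axes, zero at the start; "wrist_torque": the same for the moment, N m; "grip_width": finger opening in m.
Only numpy, scipy, OpenCV 4.12 (cv2) and the standard library are available. Lean on these libraries where they do the work, as an engineer would, in place of code of your own. Each camera call takes 0.05 s, during which the arm holds its last target. There are 200 camera calls.

## Working session

There is one attempt and no reset: what is moved stays moved. The work goes in short steps, Python scripts to look and compute and a tool call to move; the robot and the scene stay as the last step left them, time stands still between calls to the robot, and variables do not carry over. Pictures are saved under pics/ and viewed, on a budget of 14 in all, crops included, one or two more only if the job needs it, and the job is handed in when it is done.

Besides the shell and the picture viewer there is one more tool, called after "Emit:" as a command line: name --pt "numbers of a row" for each row, then --argument value for the rest. step_arm: Moves the arm, as the interface text tells. Its arguments: {"type":"object","properties":{"series":{"type":"array"},"squeeze":{"type":"number"}},"required":["series"]}

```bash
mkdir -p pics; ls; cat > h.py <<'E'
import numpy as np, cv2
from cell import r
from scipy.spatial.transform import Rotation as R
def rot(q): return R.from_quat([q[1],q[2],q[3],q[0]])
def toworld(cal,p): return rot(cal["orientation"]).apply(p)+np.array(cal["position"])
def px2w(cal,uv,d):
    m=np.array(cal["mtx"]); x=(uv[0]-m[0,2])/m[0,0]; y=(uv[1]-m[1,2])/m[1,1]
    s=1.
    for _ in range(10): s=1+cal["k1"]*((x/s)**2+(y/s)**2)
    return toworld(cal,np.array([x/s*d,y/s*d,d]))
E
python3 - <<'E'
from h import *
s=r.read_state(); print({k:np.round(v,3).tolist() for k,v in s.items()})
for c in ["scene","top"]:
    im,d=r.capture(c); cv2.imwrite(f"pics/{c}0.png",im); cal=r.calibration(c)
    print(c,cal["position"],cal["orientation"])
    for n in ["jar_tray","jar_black","jar_white","jar_umber","jar_sienna","jar_ochre","jar_naples","ink_bottle","tin_green","eraser"]:
        print(n,[(np.round(toworld(cal,np.array(o["centre"])),3).tolist(),round(o["confidence"],2)) for o in r.find_in(c,n)[:3]])
print(r.read_state()["time_s"])
E
```

```text
pics
{'time_s': 0.0, 'joint_pos': [-1.217, 0.131, 1.489, -0.0, 1.523, -0.085], 'joint_vel': [-0.001, 0.001, -0.001, -0.001, 0.0, -0.0], 'effort': [-0.005, -56.94, -50.056, -0.0, 0.015, -0.0], 'tcp_pos': [0.255, -0.543, 0.23], 'orientation': [-0.153, -0.69, -0.155, 0.69], 'ft_force': [0.112, 0.042, -0.229], 'wrist_torque': [0.054, 0.022, 0.024], 'grip_width': 0.085}
scene [-0.26502098 -0.81722599  0.66585879] [-0.47627591  0.79739632 -0.31375554  0.19717463]
jar_tray [([0.468, 0.249, 0.014], 0.73)]
jar_black [([0.413, 0.127, 0.057], 0.66)]
jar_white [([0.52, 0.366, 0.045], 0.56)]
jar_umber [([0.507, -0.279, 0.039], 0.59)]
jar_sienna [([0.441, -0.404, 0.042], 0.69)]
jar_ochre [([0.569, -0.385, 0.042], 0.83)]
jar_naples [([0.604, -0.208, 0.045], 0.53)]
ink_bottle [([0.407, -0.31, 0.045], 0.74)]
tin_green [([0.683, 0.394, 0.067], 0.88), ([0.407, -0.309, 0.048], 0.47)]
eraser [([0.589, 0.36, 0.012], 0.64)]
top [0.25715688 0.00298141 1.56277498] [ 0.07678173 -0.69708463  0.71013871 -0.0622945 ]
jar_tray [([0.476, 0.253, 0.002], 0.72)]
jar_black [([0.417, 0.134, 0.064], 0.59)]
jar_white [([0.527, 0.373, 0.068], 0.46)]
jar_umber [([0.512, -0.263, 0.062], 0.47)]
jar_sienna [([0.452, -0.389, 0.057], 0.73)]
jar_ochre [([0.583, -0.373, 0.059], 0.46)]
jar_naples [([0.611, -0.208, 0.059], 0.67), ([0.514, -0.263, 0.058], 0.29)]
ink_bottle [([0.413, -0.296, 0.06], 0.57)]
tin_green [([0.7, 0.412, 0.047], 0.97), ([0.477, 0.256, 0.004], 0.2)]
eraser [([0.581, -0.372, 0.056], 0.62), ([0.592, 0.365, 0.011], 0.43)]
1.1
```

View pics/top0.png

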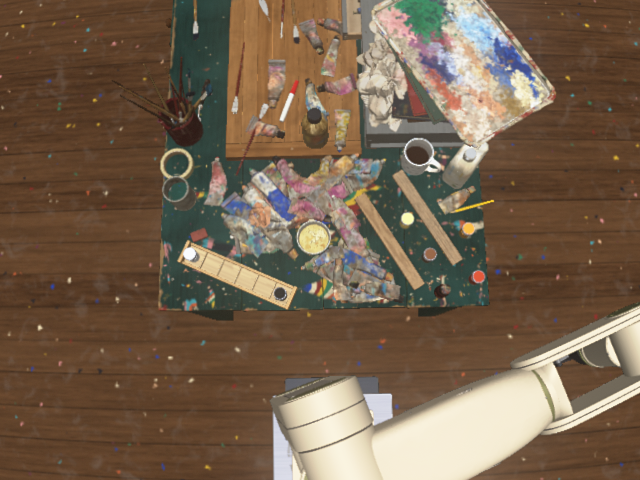

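View pics/scene0.png

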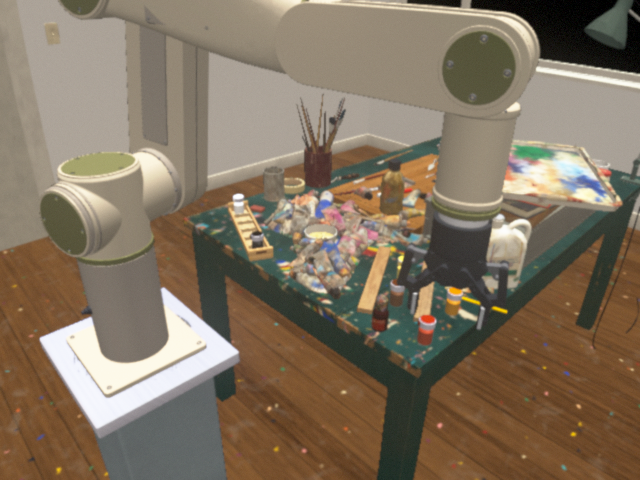

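```bash
cat >> h.py <<'E'
def cloud(cal,d):
    m=np.array(cal["mtx"]); v,u=np.mgrid[0:480,0:640]
    x0=(u-m[0,2])/m[0,0]; y0=(v-m[1,2])/m[1,1]; s=np.ones_like(x0)
    for _ in range(10): s=1+cal["k1"]*((x0/s)**2+(y0/s)**2)
    P=np.stack([x0/s*d,y0/s*d,d],-1)
    W=toworld(cal,P.reshape(-1,3)).reshape(480,640,3); W[d<=0]=np.nan
    return W
E
python3 - <<'E'
from h import *
im,d=r.capture("top"); cal=r.calibration("top"); W=cloud(cal,d); np.save("top.npy",W)
print("px size",1.56/cal["mtx"][0][0])
for n,(u,v) in dict(black=(280,293),white=(190,255),umber=(430,255),sienna=(478,277),ochre=(468,228),naples=(407,218),ink=(443,291)).items():
    w=W[v-12:v+13,u-12:u+13].reshape(-1,3); top=w[w[:,2]>0.045]
    print(n,len(top),np.round(top.mean(0),4),np.round((top.max(0)+top.min(0))/2,4),top[:,2].max().round(3), im[v,u])
for n in ["jar_tray","jar_umber"]:
    o=r.outline_of("top",n)
    if o:
        m=o[0]["region"].astype(np.uint8); w=W[m>0]; w=w[np.isfinite(w[:,0])]
        print(n,len(w),cv2.minAreaRect((w[:,:2]*1000).astype(np.float32)),np.percentile(w[:,2],[5,50,95]).round(3))
# height map, 3cm cells max mm
print("y from .45 left to -.5; x rows")
for x in np.arange(.76,.34,-.03):
    row=[]
    for y in np.arange(.46,-.5,-.03):
        k=(abs(W[...,0]-x)<.015)&(abs(W[...,1]-y)<.015)
        row.append("%4d"%(1000*np.nanmax(W[k][:,2])) if k.any() else "   .")
    print("%.2f"%x,"".join(row))
E
```

```text
px size 0.0027265912090615033
black 144 [0.4187 0.1336 0.064 ] [0.4189 0.134  0.0592] 0.073 [59 65 69]
white 149 [0.5289 0.3768 0.0633] [0.5294 0.3778 0.0599] 0.074 [252 251 250]
umber 143 [ 0.5159 -0.2672  0.0587] [ 0.5161 -0.2684  0.06  ] 0.073 [ 76 105 153]
sienna 139 [ 0.4509 -0.3948  0.0581] [ 0.4522 -0.3965  0.0574] 0.069 [ 60  91 225]
ochre 134 [ 0.5829 -0.3758  0.0587] [ 0.5838 -0.376   0.0571] 0.069 [ 75 193 250]
naples 131 [ 0.6143 -0.2113  0.0592] [ 0.6147 -0.211   0.0569] 0.068 [181 251 250]
ink 129 [ 0.4179 -0.298   0.0712] [ 0.4191 -0.2993  0.0657] 0.086 [ 83  85 105]
jar_tray 2353 ((477.59930419921875, 253.7560577392578), (332.731201171875, 66.55873107910156), 65.9714126586914) [-0.     0.007  0.028]
jar_umber 185 ((517.602783203125, -268.061767578125), (35.24411392211914, 37.625221252441406), 42.96501159667969) [0.011 0.057 0.064]
y from .45 left to -.5; x rows
0.76   32  26  30   8  16  29  16  40  74  82  47  67  66  51  60  63  67  77  70  66  39  13  96  96  94  92 262 258 257 258 125   .
0.73   99 107 104 102  13  13  13  49  75  87  88  61  76  81  82  74  67  6
[... 965 characters left out ...]
72  64  19  21   7   8   7   .
0.49    7   8  21  26  26  24  13  23  25  25  10   8   8  38  65  66  84  70  77  76  73  21  23  20  65  66  14  19  11   7   5   .
0.46    7  10   9  11   9  25  27  25  17  23  26  28  19   6  33  43  77  77  77  72  75  70  18  19  17   7   7   8  64  65   5   .
0.43    6   7   9   8   8   7   7  27  28  24  67  73  39   9   7  38  60  71  79  80  68  64  52  22  16  85  84   7  64  69   5-751
0.40    9   9   8   9   8  10   8   6   9  21  68  73  41   8  10  11  50  55  47  69  65  62  49   8   9  82  83   5   8   7   7-739
0.37    9   3   2   5   5   3   3   6   4   9   5  36  35   6   5   3   3   1   7   3   5   2   6   4   5   8   5   5   4   2   2-745
```

```bash
cat >> h.py <<'E'
Yaw=np.deg2rad(65.97-90)
def goal(x,y,z):
    "delta to goal in desired tool axes, and remaining rot vec in the tool frame"
    s=r.read_state(); q=rot(s["orientation"]); best=None
    for sg in (1,-1):
        ty=sg*np.array([np.cos(Yaw),np.sin(Yaw),0]); tx=np.array([0,0,-1.])
        Rd=R.from_matrix(np.stack([tx,ty,np.cross(tx,ty)],1)); rv=(q.inv()*Rd).as_rotvec(degrees=True)
        dl=Rd.inv().apply(np.array([x,y,z])-s["tcp_pos"])
        print(sg,"delta in desired tool axes mm",(dl*1000).round(1),"in current",(q.inv().apply(np.array([x,y,z])-s["tcp_pos"])*1000).round(1),"rotvec",rv.round(2))
    print("t",s["time_s"],"tcp",np.round(s["tcp_pos"],4),"w",s["grip_width"],"F",np.round(s["ft_force"],1),"j",np.round(s["joint_pos"],2))
E
python3 -c "
from h import *
goal(.451,-.395,.2); print(rot(r.read_state()['orientation']).as_matrix().round(3)); print(r.calibration('wrist'))"
```

```text
1 delta in desired tool axes mm [  31.3  118.7 -215.1] in current [  31.3  -50.8 -240.4] rotvec [-40.83  -0.     0.  ]
-1 delta in desired tool axes mm [  31.3 -118.7  215.1] in current [  31.3  -50.8 -240.4] rotvec [139.17   0.     0.  ]
t 1.25 tcp [ 0.2549 -0.5431  0.2313] w 0.08528857957991462 F [ 0.9  0.1 -0.5] j [-1.22  0.13  1.49  0.    1.52 -0.09]
[[ 0.     0.425 -0.905]
 [ 0.    -0.905 -0.425]
 [-1.    -0.    -0.   ]]
{'mtx': array([[381.74328708,   0.        , 315.10046674],
       [  0.        , 381.74328708, 238.79020995],
       [  0.        ,   0.        ,   1.        ]]), 'k1': -0.07827639731203863, 'position': array([ 0.31639045, -0.51436004,  0.37464033]), 'orientation': array([ 0.11314136,  0.83632521, -0.53148769, -0.07266364])}
```

Emit:
step_arm --pt "0 0 0 -10.2 0 0 0" --pt "0 0 0 -10.2 0 0 0" --pt "0 0 0 -10.2 0 0 0" --pt "0 0 0 -10.2 0 0 0" --pt "-0.012 0.024 -0.042 0 0 0 0" --pt "-0.012 0.024 -0.042 0 0 0 0" --pt "-0.012 0.024 -0.042 0 0 0 0" --pt "-0.012 0.024 -0.042 0 0 0 0" --pt "-0.012 0.024 -0.042 0 0 0 0" --pt "-0.01 0.024 -0.042 0 0 0 0" --pt "0 0 0 0 0 0 0"

```text
time_s: 2.62
tcp_pos: [0.4919, -0.3696, 0.3024]
orientation: [0.387, 0.593, 0.386, -0.592]
ft_force: [-0.0, -0.7, -0.4]
grip_width: 0.0851
```

```bash
cat > surv.py <<'E'
from h import *
import sys
N=sys.argv[1]; cal=r.calibration("wrist"); im,d=r.capture("wrist"); W=cloud(cal,d); np.save(N,W)
cv2.imwrite(f"pics/{N}.png",im); goal(.451,-.395,.2)
for n in sys.argv[2:]:
    for o in r.outline_of("wrist",n)[:2]:
        w=W[o["region"]]; w=w[np.isfinite(w[:,0])]; t=w[(w[:,2]>np.percentile(w[:,2],98)-.012)&(w[:,2]>.045)]
        c=cv2.minEnclosingCircle((t[:,:2]*1000).astype(np.float32)) if len(t) else 0
        print(n,round(o["confidence"],2),"top mean",t.mean(0).round(4),c,np.round((t[:,:2].max(0)+t[:,:2].min(0))/2,4))
E
python3 surv.py w1 jar_umber jar_sienna jar_ochre jar_naples ink_bottle
```

```text
1 delta in desired tool axes mm [101.6 -26.1  38.1] in current [101.6 -26.2  38. ] rotvec [ 0.14  0.02 -0.03]
-1 delta in desired tool axes mm [101.6  26.1 -38.1] in current [101.6 -26.2  38. ] rotvec [-1.7986e+02  5.0000e-02  3.0000e-02]
t 2.675 tcp [ 0.4903 -0.3708  0.3016] w 0.08530992353024698 F [-0.1  0.3 -0.4] j [-0.73  0.15  1.34 -0.    1.65 -0.31]
jar_umber 0.95 top mean [ 0.5178 -0.2701  0.0606] ((516.9612426757812, -270.3158264160156), 17.76996612548828) [ 0.5175 -0.2705]
jar_sienna 0.84 top mean [ 0.4553 -0.3957  0.0599] ((453.9977722167969, -396.62237548828125), 17.624589920043945) [ 0.4551 -0.3968]
jar_ochre 0.83 top mean [ 0.5841 -0.3777  0.0602] ((584.1961059570312, -378.2420959472656), 18.18628692626953) [ 0.5846 -0.378 ]
jar_ochre 0.53 top mean [ 0.4548 -0.3957  0.0598] ((453.12310791015625, -396.4581298828125), 18.354171752929688) [ 0.4541 -0.3968]
jar_naples 0.84 top mean [ 0.6104 -0.2215  0.0595] ((613.4700927734375, -215.51193237304688), 18.022075653076172) [ 0.6133 -0.2188]
ink_bottle 0.61 top mean [ 0.422  -0.3018  0.0807] ((420.50848388671875, -301.9646911621094), 13.593249320983887) [ 0.4206 -0.3021]
```

View pics/w1.png

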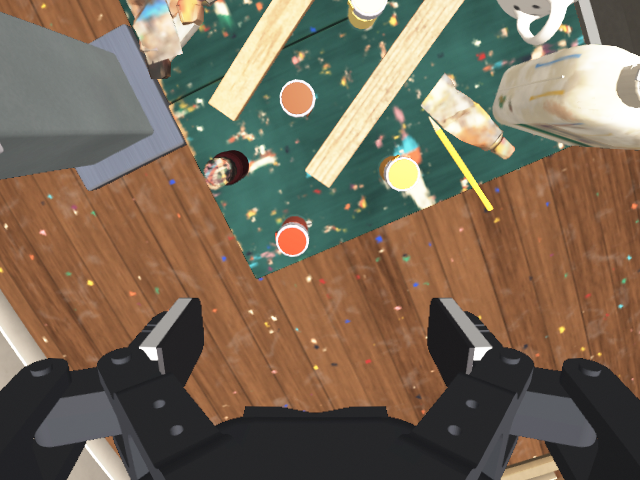

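Emit:
step_arm --pt "0.02 -0.0113 0.0191 0 0 0 0" --pt "0.05 -0.0113 0.0191 0 0 0 0" --pt "0.05 0 0 0 0 0 0" --pt "0.05 0 0 0 0 0 0" --pt "0.04 0 0 0 0 0 0" --pt "0.035 0 0 0 0 0 0" --pt "0.02 0 0 0 0 0 0" --pt "0.009 0 0 0 0 0 0" --pt "0 0 0 0 0 0 0" --squeeze 30

```text
time_s: 4.05
tcp_pos: [0.453, -0.3978, 0.0276]
orientation: [0.385, 0.593, 0.385, -0.593]
ft_force: [-0.6, 0.4, -0.5]
grip_width: 0.0854
```

```bash
python3 -c "
from h import *
goal(.454,-.3966,.028); im,d=r.capture('wrist'); cv2.imwrite('pics/w2.png',im)"
```

```text
1 delta in desired tool axes mm [-0.4  0.5 -1.5] in current [-0.4  0.5 -1.5] rotvec [-0.05  0.01 -0.01]
-1 delta in desired tool axes mm [-0.4 -0.5  1.5] in current [-0.4  0.5 -1.5] rotvec [ 1.7995e+02 -2.0000e-02 -1.0000e-02]
t 4.05 tcp [ 0.453  -0.3978  0.0276] w 0.08540148857840062 F [-0.6  0.4 -0.5] j [-0.81  0.32  1.66 -0.    1.16 -0.39]
```

View pics/w2.png

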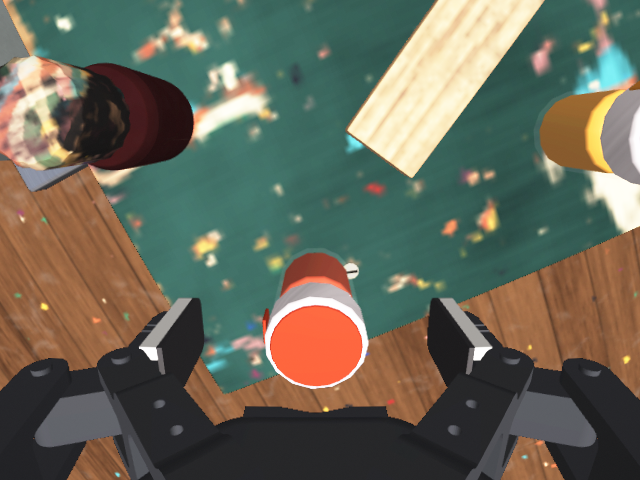

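Emit:
step_arm --pt "0 0 0 0 0 0 255" --pt "0 0 0 0 0 0 255" --pt "0 0 0 0 0 0 255" --pt "0 0 0 0 0 0 255" --pt "0 0 0 0 0 0 255" --pt "0 0 0 0 0 0 255" --pt "-0.01 0 0 0 0 0 255" --pt "-0.03 0 0 0 0 0 255"

```text
time_s: 5.1
tcp_pos: [0.4514, -0.3958, 0.0655]
orientation: [-0.383, -0.593, -0.387, 0.594]
ft_force: [0.2, -0.0, -0.3]
grip_width: 0.0342
```

Emit:
step_arm --pt "-0.04 0 0 0 0 0 255" --pt "-0.05 -0.02 -0.042 0 0 0 255" --pt "-0.05 -0.022 -0.046 0 0 0 255" --pt "-0.05 -0.022 -0.046 0 0 0 255" --pt "-0.04 -0.022 -0.046 0 0 0 255" --pt "0 -0.022 -0.046 0 0 0 255" --pt "0 -0.022 -0.046 0 0 0 255" --pt "0 -0.022 -0.046 0 0 0 255" --pt "0 -0.022 -0.046 0 0 0 255" --pt "0 -0.022 -0.046 0 0 0 255" --pt "0 -0.022 -0.046 0 0 0 255" --pt "0 -0.021 -0.046 0 0 0 255"

```text
time_s: 6.6
tcp_pos: [0.4393, 0.1415, 0.2795]
orientation: [0.385, 0.593, 0.385, -0.593]
ft_force: [-0.0, 0.7, 0.0]
grip_width: 0.0344
```

Emit:
step_arm --pt "0 0 0 0 0 0 255"

```text
time_s: 6.72
tcp_pos: [0.439, 0.1429, 0.2792]
orientation: [-0.386, -0.592, -0.387, 0.592]
ft_force: [0.2, -1.2, -0.7]
grip_width: 0.0342
```

```bash
python3 surv.py w3 jar_black jar_white jar_sienna; python3 - <<'E'
from h import *
W=np.load("w3.npy"); t=np.array([.4776,.2538]); a=np.deg2rad(65.97)
for o in r.outline_of("wrist","jar_tray"):
    w=W[o["region"]]; w=w[np.isfinite(w[:,0])]; w=w[(w[:,2]>.003)&(w[:,2]<.04)]
    print(o["confidence"],len(w),cv2.minAreaRect((w[:,:2]*1000).astype(np.float32)))
P=W.reshape(-1,3); P=P[np.isfinite(P[:,0])]; q=P[:,:2]-t
v=q@[np.cos(a),np.sin(a)]; u=q@[np.sin(a),-np.cos(a)]
for lo in (-120,-60,-10,20,60,100):
    m=(v*1000>lo)&(v*1000<lo+15)
    print("v",lo,[(k,int(1000*np.median(P[m&(abs(u*1000-k)<1.5),2])) if (m&(abs(u*1000-k)<1.5)).any() else None) for k in range(-42,43,3)])
m=(abs(u)<.015)
print("along",[(k,int(1000*np.median(P[m&(abs(v*1000-k)<1),2])) if (m&(abs(v*1000-k)<1)).any() else None) for k in range(-174,176,2)])
E
```

```text
1 delta in desired tool axes mm [ 79.2 229.1 485. ] in current [ 79.3 227.7 485.6] rotvec [0.17 0.02 0.02]
-1 delta in desired tool axes mm [  79.2 -229.1 -485. ] in current [ 79.3 227.7 485.6] rotvec [-1.7983e+02 -3.0000e-02  3.0000e-02]
t 6.775 tcp [0.4392 0.1413 0.2792] w 0.03423758366324778 F [ 1.  -1.3 -1.5] j [ 0.2  -0.27  1.78 -0.    1.63  0.62]
jar_black 0.7 top mean [0.4211 0.1348 0.065 ] ((419.99884033203125, 133.97259521484375), 17.974729537963867) [0.4206 0.1338]
jar_black 0.22 top mean [0.414  0.1273 0.0626] ((419.7691345214844, 134.1615753173828), 18.252927780151367) [0.4188 0.1317]
jar_sienna 0.71 top mean [0.4402 0.1459 0.3108] ((438.7854309082031, 143.91114807128906), 18.229022979736328) [0.4391 0.1435]
jar_sienna 0.51 top mean [0.4211 0.1348 0.065 ] ((419.8848876953125, 134.0266876220703), 18.07826805114746) [0.4206 0.1338]
0.68 14131 ((460.2947692871094, 216.6417236328125), (247.38938903808594, 64.93535614013672), 66.17263793945312)
v -120 [(-42, 366), (-39, 362), (-36, 356), (-33, 346), (-30, 337), (-27, 335), (-24, 334), (-21, 327), (-18, 332), (-15, 367), (-12, 
[... 2927 characters left out ...]
), (60, 5), (62, 5), (64, 6), (66, 6), (68, 5), (70, 6), (72, 5), (74, 6), (76, 6), (78, 6), (80, 5), (82, 5), (84, None), (86, None), (88, None), (90, None), (92, None), (94, None), (96, None), (98, None), (100, None), (102, None), (104, None), (106, None), (108, None), (110, None), (112, None), (114, None), (116, None), (118, None), (120, None), (122, None), (124, None), (126, None), (128, None), (130, None), (132, None), (134, None), (136, None), (138, None), (140, None), (142, None), (144, None), (146, None), (148, None), (150, None), (152, None), (154, None), (156, None), (158, None), (160, None), (162, None), (164, None), (166, None), (168, None), (170, None), (172, None), (174, None)]
```

View pics/w3.png

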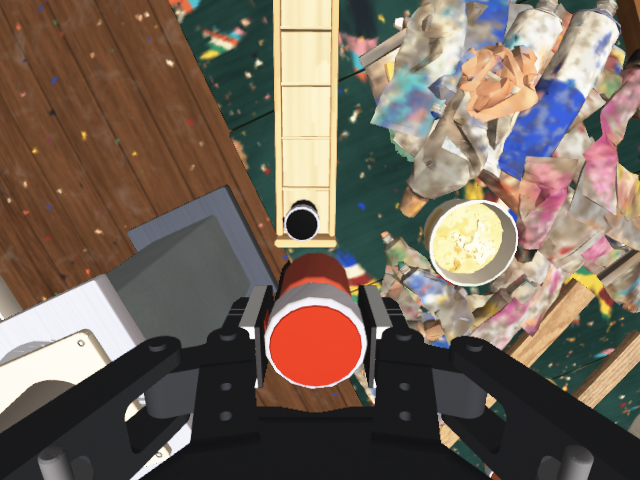

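Emit:
step_arm --pt "0 -0.004 -0.03 0 0 0 255" --pt "0 -0.004 -0.03 0 0 0 255" --pt "0.03 -0.0035 -0.03 0 0 0 255" --pt "0.045 0 0 0 0 0 255" --pt "0.05 0 0 0 0 0 255" --pt "0.05 0 0 0 0 0 255" --pt "0.03 0 0 0 0 0 255" --pt "0.02 0 0 0 0 0 255" --pt "0 0 0 0 0 0 255"

```text
time_s: 8.1
tcp_pos: [0.4648, 0.225, 0.0523]
orientation: [-0.384, -0.592, -0.384, 0.595]
ft_force: [0.3, -0.8, -0.9]
grip_width: 0.0341
```

```bash
python3 -c "
from h import *
goal(.4657,.2301,.033)"
```

```text
1 delta in desired tool axes mm [19.3 -1.2 -5. ] in current [19.3 -1.2 -5.1] rotvec [-0.14  0.17  0.16]
-1 delta in desired tool axes mm [19.3  1.2  5. ] in current [19.3 -1.2 -5.1] rotvec [179.86   0.26  -0.27]
t 8.1 tcp [0.4648 0.225  0.0523] w 0.034066911143074446 F [ 0.3 -0.8 -0.9] j [ 0.35  0.08  1.89 -0.    1.18  0.77]
```

Emit:
step_arm --pt "0 -0.001 -0.004 0 0 0 255" --pt "0.01 0 0 0 0 0 255" --pt "0.005 0 0 0 0 0 255" --pt "0.003 0 0 0 0 0 255" --pt "0 0 0 0 0 0 255"

```text
time_s: 8.72
tcp_pos: [0.4665, 0.2308, 0.0358]
orientation: [-0.385, -0.593, -0.385, 0.593]
ft_force: [0.5, 0.3, -0.2]
grip_width: 0.0343
```

```bash
python3 -c "
from h import *
goal(.4657,.2301,.033)"
```

```text
1 delta in desired tool axes mm [ 2.8 -0.4  1. ] in current [ 2.8 -0.4  1. ] rotvec [-0.03  0.02  0.02]
-1 delta in desired tool axes mm [ 2.8  0.4 -1. ] in current [ 2.8 -0.4  1. ] rotvec [ 1.7997e+02  4.0000e-02 -4.0000e-02]
t 8.725 tcp [0.4665 0.2308 0.0358] w 0.03430367797417635 F [ 0.5  0.3 -0.2] j [ 0.36  0.11  1.89 -0.    1.15  0.78]
```

Emit:
step_arm --pt "0.001 0 0 0 0 0 255" --pt "0.001 0 0 0 0 0 255" --pt "0.0005 0 0 0 0 0 255" --pt "0 0 0 0 0 0 255"

```text
time_s: 9.22
tcp_pos: [0.4667, 0.2309, 0.0336]
orientation: [0.385, 0.593, 0.385, -0.593]
ft_force: [-0.1, -0.0, -1.5]
grip_width: 0.0339
```

Emit:
step_arm --pt "0.001 0 0 0 0 0 255" --pt "0 0 0 0 0 0 255"

```text
time_s: 9.48
tcp_pos: [0.4669, 0.2309, 0.033]
orientation: [0.385, 0.593, 0.385, -0.593]
ft_force: [-1.2, -1.0, 3.4]
grip_width: 0.0342
```

Emit:
step_arm --pt "0 0 0 0 0 0 130" --pt "0 0 0 0 0 0 110" --pt "0 0 0 0 0 0 100" --pt "0 0 0 0 0 0 100" --pt "-0.02 0 0 0 0 0 100" --pt "-0.05 0 0 0 0 0 100" --pt "-0.05 0 0 0 0 0 100" --pt "-0.05 0.02 0.036 0 0 0 60" --pt "0 0.02 0.036 0 0 0 60" --pt "0 0.02 0.036 0 0 0 60"

```text
time_s: 10.72
tcp_pos: [0.4779, 0.1082, 0.202]
orientation: [0.385, 0.594, 0.385, -0.592]
ft_force: [0.2, -0.4, -0.4]
grip_width: 0.0654
```

Emit:
step_arm --pt "0 0.024 0.042 0 0 0 60" --pt "0 0.024 0.042 0 0 0 60" --pt "0 0.024 0.042 0 0 0 60" --pt "0 0.024 0.042 0 0 0 60" --pt "0 0.024 0.042 0 0 0 60" --pt "0 0.024 0.042 0 0 0 60" --pt "0 0.024 0.042 0 0 0 60" --pt "0 0.022 0.035 0 0 0 60" --pt "0 0 0 0 0 0 60"

```text
time_s: 11.85
tcp_pos: [0.5164, -0.2713, 0.2005]
orientation: [-0.384, -0.594, -0.384, 0.594]
ft_force: [0.4, 1.1, 0.1]
grip_width: 0.0652
```

```bash
python3 surv.py w4 jar_umber ink_bottle; python3 -c "
from h import *
goal(.517,-.2703,.028)"
```

```text
1 delta in desired tool axes mm [  0.4  -8.7 141.2] in current [  0.4  -8.3 141.2] rotvec [-0.15 -0.02  0.05]
-1 delta in desired tool axes mm [   0.4    8.7 -141.2] in current [  0.4  -8.3 141.2] rotvec [1.7985e+02 7.0000e-02 3.0000e-02]
t 11.9 tcp [ 0.5164 -0.2696  0.2004] w 0.06548187439595413 F [ 0.4  0.3 -0.7] j [-0.57  0.1   1.58  0.    1.47 -0.15]
jar_umber 0.82 top mean [ 0.5183 -0.2684  0.06  ] ((517.6497802734375, -270.2395324707031), 18.31130599975586) [ 0.518  -0.2702]
ink_bottle 0.64 top mean [ 0.4329 -0.3039  0.0734] ((431.841796875, -304.02752685546875), 6.151447772979736) [ 0.4323 -0.304 ]
1 delta in desired tool axes mm [172.6   1.3   2. ] in current [172.6   1.4   2.1] rotvec [-0.03 -0.03  0.04]
-1 delta in desired tool axes mm [172.6  -1.3  -2. ] in current [172.6   1.4   2.1] rotvec [1.7997e+02 6.0000e-02 5.0000e-02]
t 12.0 tcp [ 0.5166 -0.2679  0.2006] w 0.06491897408144423 F [-0.5  1.3 -0.2] j [-0.57  0.1   1.58  0.    1.47 -0.15]
```

Emit:
step_arm --pt "0.05 0.001 0.001 0 0 0 60" --pt "0.05 0 0 0 0 0 60" --pt "0.035 0 0 0 0 0 60" --pt "0.025 0 0 0 0 0 60" --pt "0.0125 0 0 0 0 0 60" --pt "0 0 0 0 0 0 60" --pt "0 0 0 0 0 0 255" --pt "0 0 0 0 0 0 255" --pt "0 0 0 0 0 0 255" --pt "0 0 0 0 0 0 255" --pt "0 0 0 0 0 0 255"

```text
time_s: 13.38
tcp_pos: [0.5183, -0.2706, 0.0301]
orientation: [0.386, 0.594, 0.384, -0.593]
ft_force: [-0.5, 2.2, 7.7]
grip_width: 0.0343
```

Emit:
step_arm --pt "-0.02 0 0 0 0 0 255" --pt "-0.05 0 0 0 0 0 255" --pt "-0.05 -0.0251 -0.0383 0 0 0 255" --pt "-0.05 -0.0251 -0.0383 0 0 0 255" --pt "0 -0.0251 -0.0383 0 0 0 255" --pt "0 -0.0251 -0.0383 0 0 0 255" --pt "0 -0.0251 -0.0383 0 0 0 255" --pt "0 -0.0251 -0.0383 0 0 0 255" --pt "0 -0.0251 -0.0383 0 0 0 255" --pt "0 -0.0251 -0.0383 0 0 0 255" --pt "0 -0.0251 -0.0383 0 0 0 255" --pt "0 -0.0251 -0.0383 0 0 0 255"

```text
time_s: 14.88
tcp_pos: [0.4452, 0.1764, 0.1922]
orientation: [0.385, 0.594, 0.385, -0.593]
ft_force: [0.2, 0.2, -0.9]
grip_width: 0.0342
```

Emit:
step_arm --pt "0 0 0 0 0 0 255" --pt "0 0 0 0 0 0 255"

```text
time_s: 15.12
tcp_pos: [0.4455, 0.1747, 0.1914]
orientation: [0.385, 0.593, 0.385, -0.593]
ft_force: [0.2, 0.0, -0.2]
grip_width: 0.0342
```

```bash
python3 -c "
from h import *
goal(.4441,.1817,.033)"; python3 surv.py w5 jar_sienna jar_black jar_umber
```

```text
1 delta in desired tool axes mm [158.4  -4.2  -5.8] in current [158.4  -4.3  -5.8] rotvec [ 0.01 -0.01 -0.06]
-1 delta in desired tool axes mm [158.4   4.2   5.8] in current [158.4  -4.3  -5.8] rotvec [-1.7999e+02  1.0000e-01 -2.0000e-02]
t 15.125 tcp [0.4455 0.1747 0.1914] w 0.03417516191443777 F [ 0.2  0.  -0.2] j [ 0.27 -0.18  1.87 -0.    1.45  0.69]
1 delta in desired tool axes mm [ -8.8 236.7 517.7] in current [ -8.6 237.2 517.5] rotvec [-0.05 -0.   -0.05]
-1 delta in desired tool axes mm [  -8.8 -236.7 -517.7] in current [ -8.6 237.2 517.5] rotvec [ 1.7995e+02 -8.0000e-02  1.0000e-02]
t 15.175 tcp [0.4456 0.1742 0.1912] w 0.0343170252616497 F [ 1.5 -0.7 -0.7] j [ 0.27 -0.18  1.87 -0.    1.45  0.69]
jar_sienna 0.97 top mean [0.467  0.2315 0.0656] ((466.27777099609375, 231.53062438964844), 17.808589935302734) [0.4671 0.2313]
jar_umber 0.68 top mean [0.4469 0.1776 0.221 ] ((445.3055114746094, 173.7293243408203), 19.190223693847656) [0.4446 0.174 ]
```

View pics/w5.png

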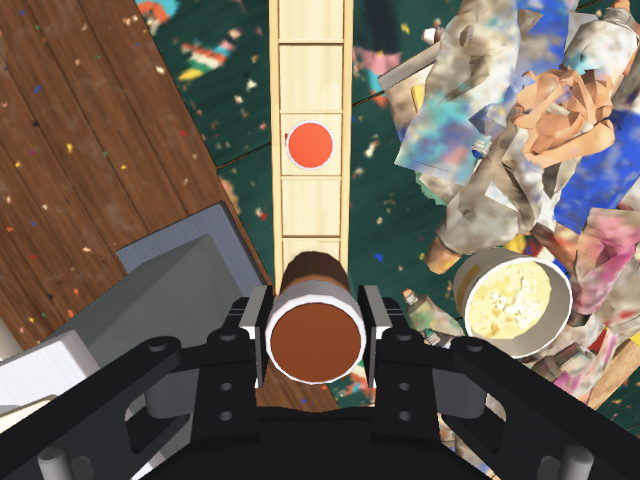

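Emit:
step_arm --pt "0 -0.004 -0.006 0 0 0 255" --pt "0.045 0 0 0 0 0 255" --pt "0.05 0 0 0 0 0 255" --pt "0.035 0 0 0 0 0 255" --pt "0.015 0 0 0 0 0 255" --pt "0.008 0 0 0 0 0 255" --pt "0 0 0 0 0 0 255"

```text
time_s: 16.2
tcp_pos: [0.4448, 0.1823, 0.0383]
orientation: [0.385, 0.594, 0.385, -0.593]
ft_force: [-0.7, -0.0, -0.7]
grip_width: 0.0345
```

Emit:
step_arm --pt "0.001 0 0 0 0 0 255" --pt "0.0015 0 0 0 0 0 255" --pt "0 0 0 0 0 0 255"

```text
time_s: 16.58
tcp_pos: [0.4444, 0.1822, 0.0355]
orientation: [0.385, 0.593, 0.385, -0.593]
ft_force: [-0.6, -0.1, -1.0]
grip_width: 0.0341
```

Emit:
step_arm --pt "0.001 0 0 0 0 0 255" --pt "0.0005 0 0 0 0 0 255" --pt "0 0 0 0 0 0 255"

```text
time_s: 16.95
tcp_pos: [0.4446, 0.1824, 0.0351]
orientation: [0.385, 0.593, 0.385, -0.593]
ft_force: [-7.3, -2.1, 13.8]
grip_width: 0.0342
```

Emit:
step_arm --pt "0 0 0 0 0 0 130" --pt "0 0 0 0 0 0 110" --pt "0 0 0 0 0 0 100" --pt "0 0 0 0 0 0 100" --pt "-0.02 0 0 0 0 0 100" --pt "-0.05 0 0 0 0 0 100" --pt "-0.05 0 0 0 0 0 100" --pt "-0.05 0.02 0.025 0 0 0 60" --pt "0 0.0296 0.0379 0 0 0 60" --pt "0 0.0296 0.0379 0 0 0 60" --pt "0 0.0296 0.0379 0 0 0 60" --pt "0 0.0296 0.0379 0 0 0 60"

```text
time_s: 18.45
tcp_pos: [0.4987, -0.0371, 0.2036]
orientation: [0.385, 0.593, 0.385, -0.593]
ft_force: [-0.4, 0.2, 0.9]
grip_width: 0.0652
```

Emit:
step_arm --pt "0 0.0296 0.0379 0 0 0 60" --pt "0 0.0296 0.0379 0 0 0 60" --pt "0 0.0296 0.0379 0 0 0 60" --pt "0 0.0296 0.0379 0 0 0 60" --pt "0 0.0296 0.0379 0 0 0 60" --pt "0 0.0296 0.0379 0 0 0 60" --pt "0 0.0296 0.0379 0 0 0 60" --pt "0 0.01 0.013 0 0 0 60" --pt "0 0 0 0 0 0 60"

```text
time_s: 19.58
tcp_pos: [0.583, -0.3793, 0.2026]
orientation: [-0.384, -0.593, -0.385, 0.594]
ft_force: [-0.1, -0.2, 0.0]
grip_width: 0.0652
```

```bash
python3 surv.py w6 jar_ochre ; python3 -c "
from h import *
goal(.5844,-.3781,.028)"
```

```text
1 delta in desired tool axes mm [   2.8 -113.8   69.1] in current [   2.9 -113.7   69.3] rotvec [-0.07 -0.03  0.06]
-1 delta in desired tool axes mm [  2.8 113.8 -69.1] in current [   2.9 -113.7   69.3] rotvec [1.7993e+02 1.0000e-01 5.0000e-02]
t 19.625 tcp [ 0.5831 -0.3782  0.2028] w 0.06560346036310863 F [ 0.  -0.3 -0.4] j [-0.65  0.4   1.22  0.    1.52 -0.23]
jar_ochre 0.58 top mean [ 0.5858 -0.3774  0.06  ] ((584.9877319335938, -377.54534912109375), 18.266366958618164) [ 0.5855 -0.3775]
1 delta in desired tool axes mm [175.1   1.3   0. ] in current [1.751e+02 1.400e+00 1.000e-01] rotvec [-0.03 -0.03  0.05]
-1 delta in desired tool axes mm [175.1  -1.3  -0. ] in current [1.751e+02 1.400e+00 1.000e-01] rotvec [1.7997e+02 8.0000e-02 5.0000e-02]
t 19.675 tcp [ 0.5832 -0.3775  0.2031] w 0.06547659893088653 F [-0.2 -0.1 -0.5] j [-0.65  0.4   1.22  0.    1.52 -0.23]
```

Emit:
step_arm --pt "0.05 0.0015 0 0 0 0 60" --pt "0.05 0 0 0 0 0 60" --pt "0.035 0 0 0 0 0 60" --pt "0.025 0 0 0 0 0 60" --pt "0.0135 0 0 0 0 0 60" --pt "0 0 0 0 0 0 60" --pt "0 0 0 0 0 0 255" --pt "0 0 0 0 0 0 255" --pt "0 0 0 0 0 0 255" --pt "0 0 0 0 0 0 255" --pt "0 0 0 0 0 0 255"

```text
time_s: 21.05
tcp_pos: [0.5858, -0.3796, 0.0321]
orientation: [0.386, 0.594, 0.384, -0.593]
ft_force: [-0.9, 0.1, 5.8]
grip_width: 0.0342
```

Emit:
step_arm --pt "-0.02 0 0 0 0 0 255" --pt "-0.05 0 0 0 0 0 255" --pt "-0.05 -0.0275 -0.0431 0 0 0 255" --pt "-0.05 -0.0275 -0.0431 0 0 0 255" --pt "0 -0.0275 -0.0431 0 0 0 255" --pt "0 -0.0275 -0.0431 0 0 0 255" --pt "0 -0.0275 -0.0431 0 0 0 255" --pt "0 -0.0275 -0.0431 0 0 0 255" --pt "0 -0.0275 -0.0431 0 0 0 255" --pt "0 -0.0275 -0.0431 0 0 0 255" --pt "0 -0.0275 -0.0431 0 0 0 255" --pt "0 -0.0275 -0.0431 0 0 0 255"

```text
time_s: 22.55
tcp_pos: [0.5112, 0.1157, 0.1892]
orientation: [0.385, 0.594, 0.384, -0.593]
ft_force: [0.9, 0.6, -1.3]
grip_width: 0.0343
```

Emit:
step_arm --pt "0 -0.0275 -0.0431 0 0 0 255" --pt "0 -0.0275 -0.0431 0 0 0 255" --pt "0 -0.0275 -0.0431 0 0 0 255" --pt "0 0 0 0 0 0 255" --pt "0 0 0 0 0 0 255"

```text
time_s: 23.18
tcp_pos: [0.4888, 0.2657, 0.1884]
orientation: [0.385, 0.593, 0.385, -0.593]
ft_force: [-0.3, -0.9, -0.2]
grip_width: 0.0341
```

```bash
python3 -c "
from h import *
goal(.4873,.2785,.033)"; python3 surv.py w7 jar_ochre jar_sienna jar_white
```

```text
1 delta in desired tool axes mm [155.4  -6.6 -11.1] in current [155.4  -6.7 -11.1] rotvec [ 0.02 -0.02 -0.05]
-1 delta in desired tool axes mm [155.4   6.6  11.1] in current [155.4  -6.7 -11.1] rotvec [-1.7998e+02  8.0000e-02 -2.0000e-02]
t 23.175 tcp [0.4888 0.2657 0.1884] w 0.03413405301630149 F [-0.3 -0.9 -0.2] j [ 0.41  0.04  1.67 -0.    1.44  0.83]
1 delta in desired tool axes mm [-11.8 234.2 618.4] in current [-11.8 234.7 618.2] rotvec [-0.05 -0.01 -0.04]
-1 delta in desired tool axes mm [ -11.8 -234.2 -618.4] in current [-11.8 234.7 618.2] rotvec [ 1.7995e+02 -7.0000e-02  2.0000e-02]
t 23.225 tcp [0.4889 0.2651 0.1882] w 0.03385840571375547 F [-0.2  0.2  0. ] j [ 0.4   0.04  1.67 -0.    1.44  0.83]
jar_ochre 0.58 top mean [0.49   0.2685 0.216 ] ((489.74755859375, 266.66448974609375), 18.67487907409668) [0.4887 0.2666]
jar_sienna 0.46 top mean [0.4891 0.2826 0.1596] ((488.8758544921875, 282.6094055175781), 2.8116977214813232) [0.4889 0.2826]
jar_white 0.69 top mean [0.5302 0.3772 0.0654] ((529.7282104492188, 377.5450439453125), 17.982004165649414) [0.5297 0.3776]
```

Emit:
step_arm --pt "0 -0.0065 -0.0105 0 0 0 255" --pt "0.045 0 0 0 0 0 255" --pt "0.05 0 0 0 0 0 255" --pt "0.035 0 0 0 0 0 255" --pt "0.015 0 0 0 0 0 255" --pt "0.003 0 0 0 0 0 255" --pt "0 0 0 0 0 0 255"

```text
time_s: 24.25
tcp_pos: [0.4881, 0.2786, 0.041]
orientation: [0.385, 0.594, 0.385, -0.592]
ft_force: [0.0, -0.6, 0.0]
grip_width: 0.034
```

Emit:
step_arm --pt "0.002 0 0 0 0 0 255" --pt "0.0015 0 0 0 0 0 255" --pt "0.001 0 0 0 0 0 255" --pt "0 0 0 0 0 0 255"

```text
time_s: 24.75
tcp_pos: [0.4879, 0.2786, 0.0371]
orientation: [0.385, 0.594, 0.385, -0.592]
ft_force: [-4.4, -0.4, 12.5]
grip_width: 0.0342
```

Emit:
step_arm --pt "0 0 0 0 0 0 130" --pt "0 0 0 0 0 0 110" --pt "0 0 0 0 0 0 100" --pt "0 0 0 0 0 0 100" --pt "-0.02 0 0 0 0 0 100" --pt "-0.05 0 0 0 0 0 100" --pt "-0.05 0 0 0 0 0 100" --pt "-0.045 0 0 0 0 0 60" --pt "0 0.0286 0.0362 0 0 0 60" --pt "0 0.0286 0.0362 0 0 0 60" --pt "0 0.0286 0.0362 0 0 0 60" --pt "0 0.0286 0.0362 0 0 0 60"

```text
time_s: 26.25
tcp_pos: [0.5329, 0.0978, 0.2019]
orientation: [0.385, 0.594, 0.385, -0.593]
ft_force: [0.4, -0.8, 0.9]
grip_width: 0.0653
```

Emit:
step_arm --pt "0 0.0286 0.0362 0 0 0 60" --pt "0 0.0286 0.0362 0 0 0 60" --pt "0 0.0286 0.0362 0 0 0 60" --pt "0 0.0286 0.0362 0 0 0 60" --pt "0 0.0286 0.0362 0 0 0 60" --pt "0 0.0286 0.0362 0 0 0 60" --pt "0 0.0286 0.0362 0 0 0 60" --pt "0 0 0 0 0 0 60" --pt "0 0 0 0 0 0 60"

```text
time_s: 27.38
tcp_pos: [0.6119, -0.2137, 0.201]
orientation: [0.385, 0.594, 0.385, -0.593]
ft_force: [0.2, 0.7, -0.1]
grip_width: 0.0653
```

```bash
python3 surv.py w8 jar_naples ; python3 -c "
from h import *
goal(.6134,-.2140,.028)"
```

```text
1 delta in desired tool axes mm [  0.8 -73.  231.6] in current [  0.7 -72.9 231.6] rotvec [-0.01 -0.02 -0.03]
-1 delta in desired tool axes mm [   0.8   73.  -231.6] in current [  0.7 -72.9 231.6] rotvec [ 1.7999e+02 -4.0000e-02  4.0000e-02]
t 27.425 tcp [ 0.612  -0.2132  0.2008] w 0.06536991984759935 F [0.  0.1 0.2] j [-0.41  0.27  1.38  0.    1.49  0.  ]
jar_naples 0.7 top mean [ 0.6166 -0.2117  0.0601] ((615.4977416992188, -212.22930908203125), 18.297048568725586) [ 0.6156 -0.213 ]
1 delta in desired tool axes mm [172.7   1.8   0.5] in current [172.7   1.7   0.6] rotvec [ 0.03 -0.02 -0.02]
-1 delta in desired tool axes mm [172.7  -1.8  -0.5] in current [172.7   1.7   0.6] rotvec [-1.7997e+02  4.0000e-02 -3.0000e-02]
t 27.475 tcp [ 0.612  -0.2128  0.2007] w 0.06532316731341514 F [0.1 1.  0.5] j [-0.41  0.27  1.38  0.    1.49  0.  ]
```

View pics/w8.png

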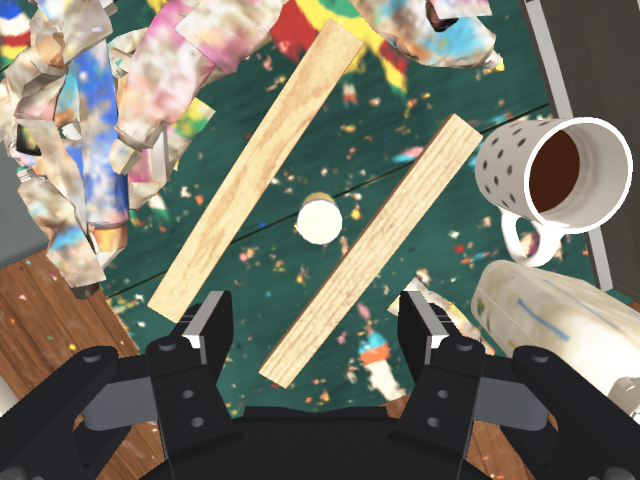

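Emit:
step_arm --pt "0.05 0.003 -0.001 0 0 0 60" --pt "0.05 0 0 0 0 0 60" --pt "0.035 0 0 0 0 0 60" --pt "0.025 0 0 0 0 0 60" --pt "0.0115 0 0 0 0 0 60" --pt "0 0 0 0 0 0 60" --pt "0 0 0 0 0 0 255" --pt "0 0 0 0 0 0 255" --pt "0 0 0 0 0 0 255" --pt "0 0 0 0 0 0 255" --pt "0 0 0 0 0 0 255"

```text
time_s: 28.85
tcp_pos: [0.6162, -0.2146, 0.0304]
orientation: [0.386, 0.594, 0.384, -0.593]
ft_force: [-0.9, 1.3, 6.8]
grip_width: 0.0341
```

Emit:
step_arm --pt "-0.02 0 0 0 0 0 255" --pt "-0.05 0 0 0 0 0 255" --pt "-0.05 -0.02 -0.03 0 0 0 255" --pt "-0.05 -0.027 -0.038 0 0 0 255" --pt "0 -0.027 -0.038 0 0 0 255" --pt "0 -0.027 -0.038 0 0 0 255" --pt "0 -0.027 -0.038 0 0 0 255" --pt "0 -0.027 -0.038 0 0 0 255" --pt "0 -0.027 -0.038 0 0 0 255" --pt "0 -0.027 -0.038 0 0 0 255" --pt "0 -0.027 -0.038 0 0 0 255" --pt "0 -0.027 -0.038 0 0 0 255"

```text
time_s: 30.35
tcp_pos: [0.5271, 0.2303, 0.1958]
orientation: [0.385, 0.594, 0.385, -0.593]
ft_force: [0.1, -0.9, -0.5]
grip_width: 0.0344
```

Emit:
step_arm --pt "0 -0.027 -0.038 0 0 0 255" --pt "0 -0.027 -0.038 0 0 0 255" --pt "0 0 0 0 0 0 255" --pt "0 0 0 0 0 0 255"

```text
time_s: 30.85
tcp_pos: [0.5091, 0.32, 0.195]
orientation: [0.385, 0.593, 0.385, -0.593]
ft_force: [-0.7, 0.3, -1.8]
grip_width: 0.0342
```

```bash
python3 surv.py w9 jar_naples jar_ochre jar_white;  python3 -c "
from h import *
goal(.5089,.3269,.035)"
```

```text
1 delta in desired tool axes mm [ -5.2 237.7 676.3] in current [ -5.  238.3 676.1] rotvec [-0.05 -0.   -0.04]
-1 delta in desired tool axes mm [  -5.2 -237.7 -676.3] in current [ -5.  238.3 676.1] rotvec [ 1.7995e+02 -6.0000e-02  0.0000e+00]
t 30.9 tcp [0.5093 0.3195 0.1948] w 0.03407454832936049 F [-0.7  0.2 -0.7] j [ 0.48  0.15  1.53 -0.    1.46  0.9 ]
jar_naples 0.83 top mean [0.5108 0.3237 0.2244] ((508.0020751953125, 321.73492431640625), 18.90315055847168) [0.5081 0.3212]
jar_ochre 0.35 top mean [0.4465 0.1874 0.0644] ((445.18353271484375, 183.44247436523438), 17.687421798706055) [0.445  0.1843]
jar_white 0.77 top mean [0.5307 0.3779 0.0656] ((530.290283203125, 377.77490234375), 17.86441421508789) [0.5298 0.3777]
1 delta in desired tool axes mm [159.5  -3.7  -6.8] in current [159.5  -3.8  -6.8] rotvec [-0.12 -0.01 -0.02]
-1 delta in desired tool axes mm [159.5   3.7   6.8] in current [159.5  -3.8  -6.8] rotvec [ 1.7988e+02 -3.0000e-02  1.0000e-02]
t 31.05 tcp [0.5095 0.3191 0.1945] w 0.03416198970812341 F [-0.4 -1.3 -0.8] j [ 0.47  0.15  1.53 -0.    1.46  0.9 ]
```

View pics/w9.png

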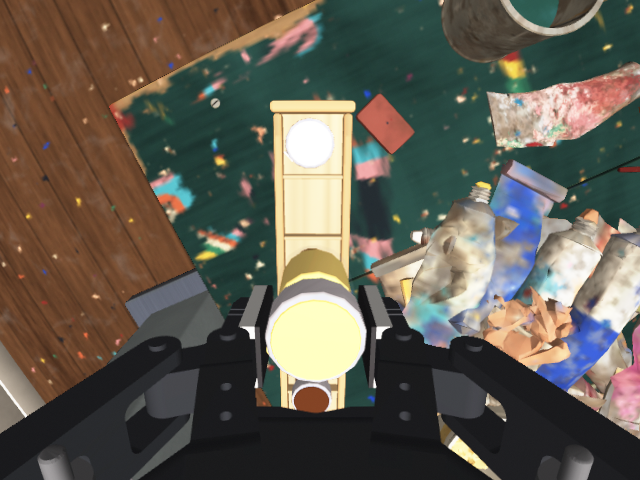

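Emit:
step_arm --pt "0 -0.0035 -0.006 0 0 0 255" --pt "0.045 0 0 0 0 0 255" --pt "0.05 0 0 0 0 0 255" --pt "0.035 0 0 0 0 0 255" --pt "0.015 0 0 0 0 0 255" --pt "0.01 0 0 0 0 0 255" --pt "0 0 0 0 0 0 255"

```text
time_s: 31.92
tcp_pos: [0.5088, 0.3274, 0.0398]
orientation: [0.385, 0.594, 0.385, -0.593]
ft_force: [-0.3, -0.0, -0.7]
grip_width: 0.0343
```

Emit:
step_arm --pt "0.0015 0 0 0 0 0 255" --pt "0.0015 0 0 0 0 0 255" --pt "0.001 0 0 0 0 0 255" --pt "0 0 0 0 0 0 255"

```text
time_s: 32.42
tcp_pos: [0.5085, 0.3273, 0.0355]
orientation: [0.385, 0.593, 0.385, -0.593]
ft_force: [-0.3, 0.4, -0.1]
grip_width: 0.0343
```

Emit:
step_arm --pt "0.001 0 0 0 0 0 255" --pt "0.0005 0 0 0 0 0 255" --pt "0 0 0 0 0 0 255"

```text
time_s: 32.8
tcp_pos: [0.5087, 0.3275, 0.0354]
orientation: [0.385, 0.594, 0.385, -0.593]
ft_force: [-3.7, -2.3, 11.9]
grip_width: 0.0342
```

Emit:
step_arm --pt "0 0 0 0 0 0 130" --pt "0 0 0 0 0 0 110" --pt "0 0 0 0 0 0 100" --pt "0 0 0 0 0 0 100" --pt "-0.02 0 0 0 0 0 100" --pt "-0.05 0 0 0 0 0 100" --pt "-0.05 0 0 0 0 0 100" --pt "-0.05 0 0.04 0 0 0 100" --pt "-0.05 0 0.05 0 0 0 100" --pt "-0.05 0 0.05 0 0 0 100" --pt "-0.03 0 0.05 0 0 0 100" --pt "0 0 0.03 0 0 0 100"

```text
time_s: 34.3
tcp_pos: [0.4241, 0.1364, 0.3262]
orientation: [0.386, 0.596, 0.383, -0.591]
ft_force: [1.1, 0.1, 0.0]
grip_width: 0.0519
```

```bash
python3 surv.py w10 jar_black jar_umber jar_sienna jar_ochre jar_naples jar_white; python3 - <<'E'
from h import *
im,d=r.capture("top"); cal=r.calibration("top"); W=cloud(cal,d)
for n in ["ink_bottle","tin_green","eraser"]: print(n,[(np.round(toworld(cal,np.array(o["centre"])),3).tolist(),round(o["confidence"],2)) for o in r.find_in("top",n)[:2]])
w=W[279:304,431:456].reshape(-1,3); t=w[w[:,2]>.045]; print("ink",t.mean(0).round(4),t[:,2].max())
E
```

```text
1 delta in desired tool axes mm [124.8 241.2 472. ] in current [125.3 241.5 471.7] rotvec [-0.11 -0.09 -0.3 ]
-1 delta in desired tool axes mm [ 124.8 -241.2 -472. ] in current [125.3 241.5 471.7] rotvec [ 1.7989e+02 -4.7000e-01  1.4000e-01]
t 34.35 tcp [0.4229 0.1343 0.3248] w 0.052106091932369945 F [ 2.7 -0.9  0.4] j [ 0.19 -0.32  1.74 -0.    1.72  0.61]
jar_black 0.89 top mean [0.421  0.1347 0.065 ] ((420.16009521484375, 133.96836853027344), 17.905622482299805) [0.4208 0.1341]
jar_umber 0.7 top mean [0.4448 0.183  0.0655] ((445.04046630859375, 182.28294372558594), 17.865779876708984) [0.4448 0.1823]
jar_sienna 0.6 top mean [0.467  0.2315 0.0655] ((466.8101806640625, 231.57139587402344), 17.792804718017578) [0.4672 0.2314]
jar_ochre 0.66 top mean [0.4868 0.2782 0.0654] ((487.6220703125, 279.37249755859375), 17.910259246826172) [0.4869 0.2794]
jar_naples 0.95 top mean [0.5024 0.3149 0.0614] ((504.3344421386719, 318.5067138671875), 12.853208541870117) [0.5043 0.3174]
ink_bottle [([0.415, -0.297, 0.062], 0.75)]
tin_green [([0.7, 0.41, 0.046], 0.87)]
eraser []
ink [ 0.4171 -0.2985  0.0716] 0.08620067749140659
```

View pics/w10.png

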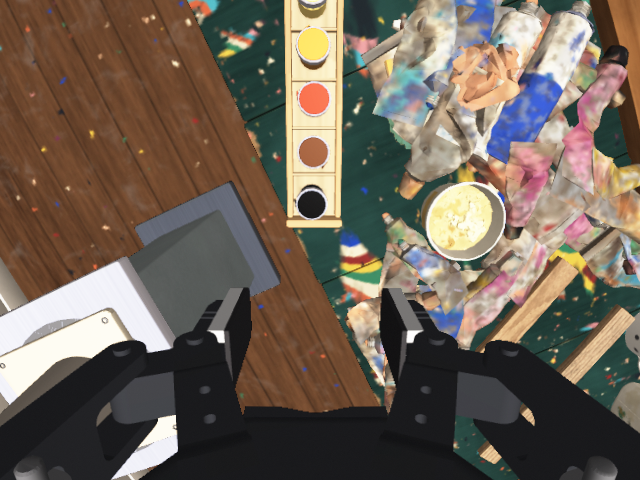

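Four jars from black to ochre sit correctly, with lids at 65 mm. Naples is cut off at the picture's edge, so I'll check it in the scene camera and then hand in.

```bash
python3 - <<'E'
from h import *
im,d=r.capture("top"); cal=r.calibration("top"); W=cloud(cal,d)
for n in ["jar_naples","jar_white","eraser"]:
    for o in r.outline_of("top",n)[:1]:
        w=W[o["region"]]; t=w[w[:,2]>(.008 if n=="eraser" else .055)]; print(n,o["confidence"],t.mean(0).round(4))
s,_=r.capture("scene"); print([ (np.round(o["centre"],2),round(o["confidence"],2)) for o in r.find_in("scene","eraser")])
cv2.imwrite("pics/end.png",np.hstack([cv2.resize(im[220:320,150:300],(400,267)),cv2.resize(s[180:280,200:350],(400,267))]))
E
```

```text
jar_white 0.53 [0.5267 0.3756 0.0699]
[(array([-0.2 , -0.1 ,  1.58]), 0.42)]
```

View pics/end.png

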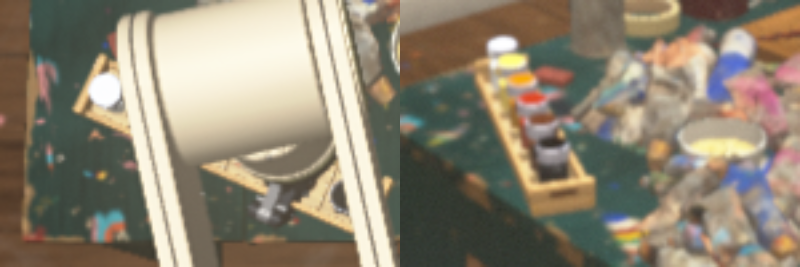

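```bash
python3 -c "
from h import *
print(r.hand_in())"
```

```text
the job is handed in; nothing more can be done
None
```

I put the four jars back in the tray, so the row now runs black, umber, sienna, ochre, naples, white, and handed the job in at about 35 s. Each jar was lowered until it touched the floor and only then released. The highest contact force I read was about 14 N.

**Jars:** The last wrist picture shows black, umber, sienna and ochre upright. Their lids are at about 65 mm, as expected on the tray floor, and the three I placed are within about 2 mm of their compartment centres. Naples was cut off in that picture and the arm hid it from the top camera. I confirmed it only in the scene view, which shows all six jars upright and in order. Black and white read the same within about 1 mm each time the wrist camera saw them: black at the start and the end, white last just before naples went in.

**Other things:** The ink bottle and the paint tin read within about 2 mm of where they started. The arm hid the eraser from the top camera at the end. The wrist picture before the last placing and the final scene view show it beside the tray where it was, but I have no final measured position for it.

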